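Crack open a sealed drying box

TASK

Unclamp the drying box by turning its red clamp knob counter-clockwise (seen from above) as far as it goes, so that the steel tongue swings off the lid towards the robot. Then take the lid by its black bar handle, pull it free of its sticky seal without letting it fly up, and finish while holding it still, only slightly open, with a gap of about 35 mm under its front edge (never more than about 65 mm). Do not let go of the handle at the end, and leave the small bottles and the timer alone.

Things in the scene. Friction and masses are not known exactly. Their poses are not given: they have to be found in the camera images.
- drying_box: Grey drying box with a blue-framed, clear-windowed lid, 180 (x) x 150 (y) x 88 mm closed up to the underside of the lid, fixed to the worktop. Origin: centre of its underside. Its x axis points from the front (handle side) to the back (hinge side), y to its left, z up. The lid is 9 mm thick. The clamp bracket sticks out at the middle of its right (-y) side.
- lid (a joint): Angle of the lid in rad: 0 closed, grows as the front edge rises (0.19 = 35 mm gap). A sticky front seal holds it: 11 to 21 N (more if fast) upward at the handle starts it, fading over the first 0.05 rad; then it is free but heavy (about 0.5 kg, 3 N at the handle) and falls shut if let go. It cannot open while the clamp tongue lies over it.
- lid_handle (a point): Centre of the black handle bar on the lid: a round bar 12 mm thick, 68 mm of it free between its two posts, lying along the box's y axis, 35 mm above the lid's top face. It lies 145 mm in front of the hinge line and 44 mm above it when closed, and moves with the lid. The bar is round, so the fingers may stay pointing down while the lid turns.
- lid_hinge (a point): Middle of the hinge line, at the back of the box at the level of the lid's underside; the hinge line is parallel to the box's y axis.
- lid_front_edge (a point): Middle of the lower front edge of the lid, 180 mm from the hinge line; 88 mm above the worktop when closed.
- clamp_knob (a joint): Angle of the red clamp knob in rad: about 0 to 0.25 at the start (tongue over the lid), grows counter-clockwise seen from above, stop at 1.4. The tongue is off the lid from about 1.1. Stiff (0.08 N m), stays where it is left.
- knob_grip (a point): Point on the upright axis of the clamp knob, in the middle of its grip: a red upright fin 12 mm thick, 44 mm long and 32 mm high, which spans 16 mm above and below this point. The fin is in line with the steel tongue: along the box's y axis at joint value 0, turning with the joint.
- yellow_bottle: Small yellow dropper bottle with a white cap, 23 mm across, 66 mm high, standing left of the box; origin at the centre of its underside. Not to be disturbed.
- amber_bottle: Small pale amber bottle with a black cap, 26 mm across, 72 mm high, standing left of the box; origin at the centre of its underside. Not to be disturbed.
- microscope: White and black microscope, fixed, an obstacle on the robot's left between the arm's start and the box, up to about 0.40 m high; its parts lie within 0.2 m of its origin (on the worktop under its middle). Back the arm towards the robot and to the right before reaching forward over the box.
- centrifuge: Blue bench centrifuge, fixed, an obstacle to the right of the box: 300 x 280 mm, 256 mm high, origin under its middle.
- timer: White laboratory timer, 64 x 66 x 18 mm, lying near the front right corner of the box; origin at the centre of its underside. Not to be disturbed.

How it is judged:
On the way, in this order (a step that is already met when the one before it is completed fails the run):
1. the clamp knob is turned to its open end while the lid is still shut (value of joint clamp_knob above 1.15 rad and value of joint lid below 0.03 rad), for 0.2 s.
2. the lid has been pulled past its seal by the handle (value of joint lid above 0.06 rad and contact force between the fingers and lid above 0.5 N and distance between the grasp point and lid_handle below 0.045 m), for 0.1 s.
At the end, for the whole second after the job is handed in: The fingers, at the handle bar (TCP within 45 mm of its centre), hold the lid still between 0.11 and 0.28 rad open (a gap of about 20 to 50 mm at its front edge), nothing else carries it, and the clamp knob is still turned past 1.15 rad (value of joint lid between 0.11 and 0.28 rad and velocity of joint lid between -0.05 and 0.05 rad/s and contact force between the fingers and lid above 0.5 N and distance between the grasp point and lid_handle below 0.045 m and contact force between clamp_knob and lid below 0.3 N and contact force between each of timer, yellow_bottle, amber_bottle and lid below 0.1 N and value of joint clamp_knob above 1.15 rad); the arm keeps its last pose, push and grip.
It fails at once if the lid opened wider than about 70 mm at the front (0.40 rad) (value of joint lid above 0.4 rad).
It fails at once if the yellow bottle was moved more than 25 mm or tipped (distance of yellow_bottle from where it was at the start of the episode above 0.025 m or angle between yellow_bottle's own z axis and vertical above 0.5 rad).
It fails at once if the amber bottle was moved more than 25 mm or tipped (distance of amber_bottle from where it was at the start of the episode above 0.025 m or angle between amber_bottle's own z axis and vertical above 0.5 rad).
It fails at once if the timer was moved more than 25 mm (distance of timer from where it was at the start of the episode above 0.025 m).
It also fails if it takes over 51 s, if anything falls off the work surface, if the arm or the gripper's body presses on something with over 40 N, if the wrist force passes 120 N, or if a joint passes its speed limit or range.

ROBOT

A 7-joint arm with a two-finger parallel gripper is mounted at the origin on a cart in front of the work surface, level with it; the furniture and walls round the work are solid. World frame = base frame: x ahead of the robot, y to its left, z up, the work surface at z = 0. Lengths are in m, angles in rad, forces in N, time in s.
With the tool pointing down it reaches from about 0.4 to 0.85 m from the base axis. Payload 10.4 kg.
Tool frame: the origin (TCP) lies between the finger pads, 19 mm behind the fingertips; this is the grasp point; x points along the fingers, y is the direction in which the jaws open and shut, and the axes are right-handed (so a half turn about x gives the same grasp; the last joint's range is limited). The gripper opens to 85 mm and grips with 20 to 120 N. Pads are 22 mm wide; open, the fingers measure 114 mm over their backs; the gripper's body (76 mm by 85 mm) begins 54 mm behind the grasp point. The pads swing forward as they close: fully open they stand 13 mm farther back than shut.
Start: joints at [-1.234, 0.332, -0.065, 1.46, 0.022, 1.35, -0.088], TCP at [0.22, 0.585, 0.25] pointing down, gripper open.
Joint ranges: [-2.6, 2.6], [-0.5, 2.12], [-1.47, 1.34], [0.16, 2.42], [-1.27, 4.41], [0.06, 2.06], [-2.6, 2.6]. Speed limits (rad/s): [2.22, 2.22, 2.79, 2.79, 3.14, 3.14, 3.14].

INTERFACE

Orientations are given as a unit quaternion [x, y, z, w].
In Python, from workcell import manip, cams, hand_in gives the robot as it stands.
- The arm moves only by the shell command python3 -m handwheel 'ROWS' [FORCE]. ROWS is text: rows parted by semicolons, each of 7 numbers parted by spaces: the shift along the tool's x, y, z in mm, then the turn, a rotation vector about the tool's x, y, z in rad, then the finger opening in mm, from 0 to 85.4. A call has 1 to 8 rows; each row shifts and turns the commanded pose from where the row before left it, along the tool's axes as they then stand; what a row does not reach is not made up. A row lasts 1/10 s, in which the tool goes at most 50 mm and 8.59 degrees, less where a joint would pass 70% of its speed; a pose out of reach is approached as far as the arm can. A call with a gripper value outside its range is refused whole. The fingers move at their own pace and stop on an object; FORCE is the grip in N (left out, the last holds). Time passes only in rows, so rows that do not move let the fingers close. It gives the time, the measured TCP pose, the force and the opening at its end, in the units of the state.
- manip.get_obs(): the state, without advancing time (a new reading comes with each control period).
- cams.camera(name): name is "side" or "top"; returns a dict with "color" (400x640x3 uint8, blue, green, red), "depth" (400x640 float32, m along the optical axis (not along the pixel's ray), 0 where there is no reading), "camera_matrix" (3x3 intrinsics, pixels), "origin" and "attitude" of the camera in the world. Camera axes: x right, y down, z forward; pixel columns grow to the right and rows downward; lengths in m; the calibration is good to about 2 mm. A picture is of the moment at which its call begins.
- hand_in(): hands the job in, once; it reports no verdict.
Trained networks look in the newest picture that a camera, given by its name, has taken for a name from the list of things; names that differ only in an ending like _2 or _b are one class to them, and where a whole thing is asked for, a point or a joint stands for the part that bears it (a point fixed in the world has none). Each returns a list of dicts, best first, with "conf" (0 to 1); they miss things now and then, are a little off and sometimes report something else, mostly with a low value. They report only what shows in the picture. A call takes as long as a camera call.
- cams.recognise(camera, thing): "box" ([left, top, width, height] in pixels, round what is visible of it).
- cams.outline_of(camera, thing): "region" (400x640 bool, what is visible of it) and "box" ([left, top, width, height] in pixels, round what is visible of it).
The state is a dict: "clock": time; "joint_pos": joint angles; "joint_velocities": joint speeds; "tau": joint torques, N m; "position": TCP position; "ee_rot": TCP orientation; "ft_force": force on the tool from outside, world axes, zero at the start; "torque": the same for the moment, N m; "grip_width": opening from 0.0 (shut) to 1.0 (fully open).
Only numpy, scipy, OpenCV 4.12 (cv2) and the standard library are available. Lean on these libraries where they do the work, as an engineer would, in place of code of your own. Each camera call takes 0.05 s, during which the arm holds its last target.

## Working session

There is one attempt and no reset: what is moved stays moved. The work goes in short steps, Python scripts to look and compute and a shell command to move; the robot and the scene stay as the last step left them, time stands still between calls to the robot, and variables do not carry over. Pictures are saved under pics/ and viewed, and the job is handed in when it is done.

```bash
ls; mkdir -p pics
python3 - <<'E'
from workcell import manip, cams
import cv2
o=manip.get_obs(); print(o)
for n in("side","top"):
    c=cams.camera(n); cv2.imwrite(f"pics/{n}0.png",c["color"]); print(n,c["camera_matrix"],c["origin"],c["attitude"])
E
```

```text
pics
{'clock': 0.0, 'joint_pos': array([-1.23360513,  0.33287699, -0.06468376,  1.46095541,  0.02159726,
        1.34989373, -0.0884949 ]), 'joint_velocities': array([-0.00090262, -0.0008737 ,  0.00054532, -0.00066404, -0.00250677,
        0.00054664,  0.00129554]), 'tau': array([ 2.23440488e-04, -6.25434566e+01,  4.93224571e-02, -3.91621721e+01,
        1.61947135e-02,  9.69738874e-03, -2.29200202e-05]), 'position': array([0.21993725, 0.58464623, 0.24920595]), 'ee_rot': array([ 0.12601263,  0.69576288, -0.12702083,  0.6956296 ]), 'ft_force': array([-0.33730745, -0.17034342, -0.64959571]), 'torque': array([ 0.02260925, -0.00488059, -0.01340507]), 'grip_width': 0.9927751092725039}
side [[480.75216116   0.         314.2471753 ]
 [  0.         480.75216116 199.92150968]
 [  0.           0.           1.        ]] [-0.44444626  1.04724994  0.80835677] [-0.32603503  0.78796898 -0.48004479  0.20582283]
top [[476.51506605   0.         320.49298833]
 [  0.         476.51506605 198.31257046]
 [  0.           0.           1.        ]] [0.3184777  0.09058513 1.30117572] [ 0.71035387 -0.69859338  0.06527922 -0.05570715]
```

View pics/side0.png

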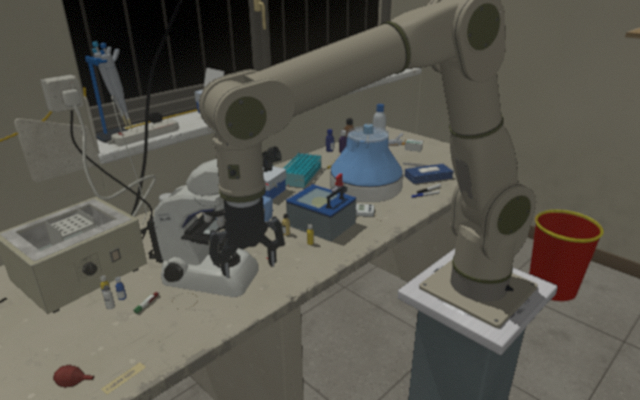

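View pics/top0.png

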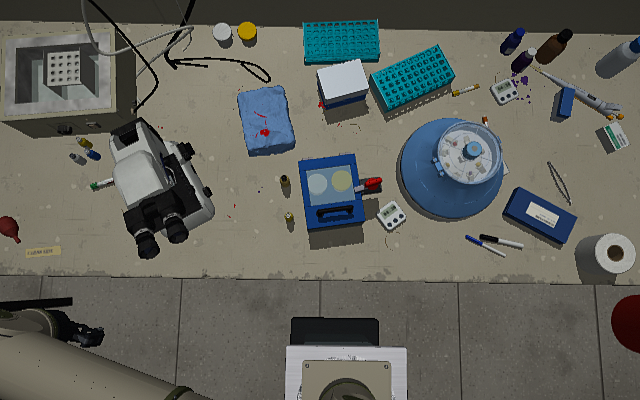

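The side view shows the box at about (320,210), with the handle at (337,196) and the red knob at (339,182). In the top view the box is at (330,190), the handle at (335,212), the knob fin at (371,185) and the timer at (391,216). Next I measure these.

```bash
cat > h.py <<'E'
from workcell import manip, cams
import cv2, numpy as np
from scipy.spatial.transform import Rotation as R
def cam(n):
    c=cams.camera(n); c["R"]=R.from_quat(c["attitude"]).as_matrix(); return c
def cloud(c):
    d=c["depth"]; v,u=np.mgrid[:400,:640]; K=c["camera_matrix"]
    p=np.stack([(u-K[0,2])/K[0,0]*d,(v-K[1,2])/K[1,1]*d,d],-1)
    return p@c["R"].T+c["origin"]
def proj(c,p):
    q=(np.atleast_2d(p)-c["origin"])@c["R"]; q=q@c["camera_matrix"].T; return q[:,:2]/q[:,2:]
def st():
    o=manip.get_obs(); T=R.from_quat(o["ee_rot"]).as_matrix()
    print("t",round(o["clock"],2),"p",o["position"].round(4),"x",T[:,0].round(3),"y",T[:,1].round(3),"z",T[:,2].round(3),"F",o["ft_force"].round(1),"M",o["torque"].round(2),"g",round(o["grip_width"],3)); return o,T
E
python3 - <<'E'
from h import *
np.set_printoptions(precision=4,suppress=True)
for n in("side","top"):
    c=cam(n); P=cloud(c)
    for t in ["drying_box","lid","lid_handle","clamp_knob","knob_grip","yellow_bottle","amber_bottle","timer","microscope","centrifuge"]:
        for r in cams.outline_of(n,t)[:2]:
            m=r["region"]; q=P[m&(c["depth"]>0)]
            if len(q)==0: print(n,t,"none",r["box"]);continue
            v,u=np.nonzero(m)
            print(n,t,round(r["conf"],2),r["box"],"px",u.mean().round(1),v.mean().round(1),"med",np.median(q,0),"p5",np.percentile(q,5,0),"p95",np.percentile(q,95,0))
    x0,y0,x1,y1=(270,140,420,250) if n=="top" else (270,150,400,260)
    cv2.imwrite(f"pics/{n}1.png",cv2.resize(c["color"][y0:y1,x0:x1],None,fx=5,fy=5,interpolation=cv2.INTER_CUBIC))
E
```

```text
side drying_box 0.65 [285.0, 171.9, 72.4, 71.0] px 322.8 209.1 med [0.5087 0.0807 0.0852] p5 [ 0.4522 -0.0375  0.0104] p95 [0.617  0.1296 0.1158]
side lid 0.88 [290.8, 187.6, 66.5, 30.4] px 321.7 199.3 med [0.5317 0.0586 0.0967] p5 [ 0.4604 -0.0146  0.0925] p95 [0.6253 0.1203 0.1297]
side lid_handle 0.64 [330.2, 172.8, 13.3, 15.5] px 338.4 181.4 med [ 0.5575 -0.0454  0.1199] p5 [ 0.5493 -0.0715  0.1038] p95 [ 0.5687 -0.0216  0.1429]
side clamp_knob 0.51 [327.9, 172.2, 17.7, 20.3] px 338.5 181.0 med [ 0.5585 -0.0504  0.1139] p5 [ 0.5495 -0.1476  0.0859] p95 [ 0.643  -0.013   0.1428]
side knob_grip 0.42 [334.9, 175.1, 8.5, 18.0] px 338.3 181.2 med [ 0.5577 -0.0454  0.1206] p5 [ 0.5493 -0.0716  0.1039] p95 [ 0.5711 -0.0213  0.1429]
side knob_grip 0.41 [357.1, 203.0, 15.7, 9.0] px 364.7 209.7 med [ 0.4904 -0.1086  0.0156] p5 [ 0.4618 -0.1452  0.0018] p95 [ 0.5207 -0.0833  0.0194]
side yellow_bottle 0.49 [305.3, 223.2, 6.7, 22.2] px 310.0 234.8 med [0.4816 0.1639 0.0321] p5 [0.4755 0.1534 0.0041] p95 [0.4928 0.1696 0.0641]
side amber_bottle 0.5 [282.7, 214.1, 9.3, 20.1] px 285.7 224.9 med
[... 1281 characters left out ...]
 212.8, 7.6, 7.8] px 288.5 217.2 med [0.4818 0.1593 0.049 ] p5 [0.4763 0.1508 0.021 ] p95 [0.4903 0.1679 0.0654]
top yellow_bottle 0.27 [300.1, 155.5, 65.4, 74.5] px 330.8 191.0 med [0.5462 0.0498 0.0958] p5 [ 0.4686 -0.0178  0.0913] p95 [0.6273 0.1165 0.1027]
top amber_bottle 0.4 [280.2, 177.0, 6.9, 7.9] px 284.4 180.6 med [0.5802 0.1725 0.0519] p5 [0.5734 0.1629 0.016 ] p95 [0.5921 0.1842 0.0733]
top amber_bottle 0.18 [354.6, 175.7, 26.3, 18.7] px 368.5 184.8 med [ 0.5581 -0.0461  0.1193] p5 [ 0.5493 -0.0666  0.1033] p95 [ 0.5714 -0.017   0.1441]
top timer 0.57 [379.1, 201.6, 24.1, 28.1] px 390.4 215.2 med [ 0.498  -0.116   0.0156] p5 [ 0.4676 -0.1453  0.011 ] p95 [ 0.5286 -0.087   0.02  ]
```

Run:
```python
from h import *
np.set_printoptions(precision=4,suppress=True)
for n in ("top","side"):
    c=cam(n);P=cloud(c);im=c["color"].astype(int);b,g,r=im[...,0],im[...,1],im[...,2]
    near=(P[...,0]>.42)&(P[...,0]<.68)&(P[...,1]>-.13)&(P[...,1]<.14)
    # red fin
    m=(r>110)&(r>2*g)&(r>2*b)&near&(P[...,2]>.09)
    q=P[m]; print(n,"fin n",m.sum(),q.mean(0),q.min(0),q.max(0))
    t=q[q[:,2]>.138] if n=="top" else q
    if len(t)>3:
        (a,bb),s,th=rect=cv2.minAreaRect((t[:,:2]*1000).astype(np.float32)); print(" top pts",len(t),t.mean(0),"rect",rect)
    # lid top plane
    m=near&(abs(P[...,2]-.0965)<.004)&(b>1.5*r)&(P[...,1]>-.03)
    q=P[m]; print(" lid z",np.median(q[:,2]),"rect",cv2.minAreaRect((q[:,:2]*1000).astype(np.float32)))
    # handle: dark, above lid
    m=near&(P[...,2]>.122)&(P[...,2]<.16)&(im.max(-1)<70)
    q=P[m]; print(" handle",m.sum(),q.mean(0) if len(q) else 0, cv2.minAreaRect((q[:,:2]*1000).astype(np.float32)), q[:,2].max() if len(q) else 0)
    v,u=np.nonzero(m); print(u.min(),u.max(),v.min(),v.max())
    # tongue
    m=near&(P[...,2]>.1)&(abs(r-b)<25)&(im.min(-1)>80); 
    if m.sum(): v,u=np.nonzero(m); print(" tongue",m.sum(),P[m].mean(0),P[m].min(0),P[m].max(0))
```

```text
top fin n 64 [ 0.5678 -0.0534  0.1363] [ 0.557  -0.0737  0.1074] [ 0.5795 -0.0361  0.1489]
 top pts 50 [ 0.5655 -0.0538  0.1421] rect ((566.0983276367188, -54.527313232421875), (8.757340431213379, 40.242061614990234), 17.42847442626953)
 lid z 0.0964968606273815 rect ((548.2806396484375, 49.06471633911133), (180.98484802246094, 149.75372314453125), 8.890015602111816)
 handle 200 [0.5021 0.0286 0.1361] ((516.3560791015625, 0.39554595947265625), (37.26254653930664, 178.29217529296875), 29.472867965698242) 0.1443810584638483
317 381 180 214
 tongue 48 [ 0.5548 -0.0183  0.1054] [ 0.5465 -0.0329  0.1006] [0.5746 0.0648 0.1095]
side fin n 5 [ 0.5579 -0.0478  0.1425] [ 0.5538 -0.0559  0.1405] [ 0.5614 -0.0402  0.1455]
 top pts 5 [ 0.5579 -0.0478  0.1425] rect ((558.4191284179688, -47.42869567871094), (4.217478275299072, 16.430503845214844), 18.386119842529297)
 lid z 0.09703616147957894 rect ((546.43896484375, 53.19797134399414), (182.8184051513672, 152.6972198486328), 8.654619216918945)
 handle 71 [0.4905 0.0402 0.1339] ((492.00115966796875, 40.543182373046875), (14.00500774383545, 86.13553619384766), 11.01194953918457) 0.14090588068283416
327 343 186 200
 tongue 34 [ 0.5527 -0.0197  0.1156] [ 0.4926 -0.0695  0.1011] [0.5921 0.0941 0.1461]
```

View pics/top1.png

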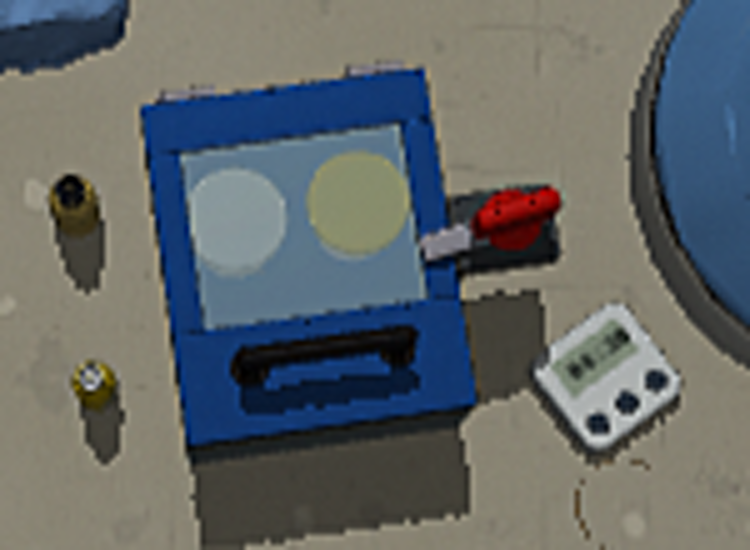

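View pics/side1.png

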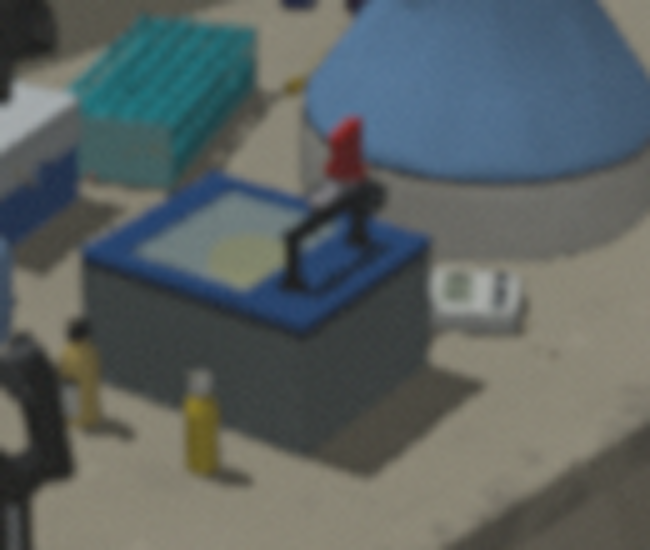

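```bash
cat >> h.py <<'E'
def step(target,yaw,g=85,n=None):
    """rows from current pose to TCP target with tool down and jaw axis at yaw (rad, mod pi chosen nearest)"""
    o,T=st(); best=None
    for k in (0,1):
        w=yaw+k*np.pi; y=np.array([np.cos(w),np.sin(w),0]); x=np.array([0,0,-1.]); G=np.stack([x,y,np.cross(x,y)],1)
        rv=R.from_matrix(T.T@G).as_rotvec()
        if best is None or np.linalg.norm(rv)<np.linalg.norm(best[1]): best=(G,rv)
    d=T.T@(np.array(target)-o["position"])
    print("shift tool mm",(d*1000).round(1),"rotvec",best[1].round(3)); return d,best[1]
E
python3 - <<'E'
from h import *
np.set_printoptions(precision=3,suppress=True)
o,T=st()
print(o["joint_pos"])
step([.565,-.054,.25],np.radians(17.4))
c=cam("top");P=cloud(c)
# height map around path
for x0 in np.arange(.3,.8,.05):
    print(round(x0,2),[ (lambda q: int(1000*q.max()) if len(q) else -1)(P[...,2][(abs(P[...,0]-x0-.025)<.025)&(abs(P[...,1]-y0)<.025)&(c["depth"]>0)]) for y0 in np.arange(-.3,.7,.05)])
print(np.arange(-.3,.7,.05))
E
```

```text
t 1.3 p [0.22  0.585 0.25 ] x [ 0.  0. -1.] y [0.352 0.936 0.   ] z [ 0.936 -0.352 -0.   ] F [ 0.3 -0.6 -0.1] M [-0.03 -0.02  0.04] g 1.0
[-1.234  0.332 -0.065  1.46   0.022  1.35  -0.089]
t 1.3 p [0.22  0.585 0.25 ] x [ 0.  0. -1.] y [0.352 0.936 0.   ] z [ 0.936 -0.352 -0.   ] F [ 0.3 -0.6 -0.1] M [-0.03 -0.02  0.04] g 1.0
shift tool mm [  -0.  -476.6  547.9] rotvec [ 0.907 -0.    -0.   ]
0.3 [7, 6, 7, 6, 5, 5, 9, 5, 6, 7, 5, 7, 8, 7, 8, 6, 6, 8, 8, 6]
0.35 [6, 6, 8, 7, 7, 8, 6, 6, 6, 5, 6, 8, 9, 397, 400, 385, 6, 7, 8, 10]
0.4 [9, 7, 8, 7, 7, 5, 6, 9, 99, 9, 7, 8, 7, 400, 382, 379, 347, 5, 7, 5]
0.45 [104, 105, 92, 23, 23, 101, 141, 142, 141, 69, 6, 8, 6, 372, 372, 359, 357, -1, 8, 7]
0.5 [230, 229, 152, 105, 98, 102, 139, 100, 101, 8, 6, 6, 8, 170, 358, 358, 355, -1, 5, 7]
0.55 [228, 228, 229, 136, 99, 145, 113, 101, 101, 102, 75, 5, 8, 43, 253, 349, 339, 275, -1, 21]
0.6 [257, 259, 230, 142, 6, 6, 103, 102, 102, 100, 12, 7, 7, 6, 78, 276, 273, 262, -1, 6]
0.65 [228, 230, 229, 135, 6, 7, 92, 8, 9, 94, 93, 91, 87, 8, 83, 94, 254, 207, 186, 5]
0.7 [122, 154, 143, 95, 10, 82, 87, 82, 8, 94, 93, 94, 88, 8, 6, 7, 185, 182, 174, 175]
0.75 [90, 94, 8, 7, 58, 7, 7, 86, 84, 87, 94, 91, 91, 7, 6, 7, 112, 109, 174, 175]
[-0.3  -0.25 -0.2  -0.15 -0.1  -0.05 -0.    0.05  0.1   0.15  0.2   0.25
  0.3   0.35  0.4   0.45  0.5   0.55  0.6   0.65]
```

```bash
python3 -m handwheel '0 -45 12 0 0 0 85; 0 -45 12 0 0 0 85; 0 -45 12 0 0 0 85; 0 -45 12 0 0 0 85; 0 -22 35 0 0 0 85; 0 -22 35 0 0 0 85; 0 -22 35 0 0 0 85; 0 -22 35 0 0 0 85' 60
python3 - <<'E'
from h import *
step([.565,-.054,.20],np.radians(17.4))
E
```

```text
clock: 2.15
position: [0.3024, 0.2665, 0.2503]
ee_rot: [0.127, 0.696, -0.126, 0.696]
ft_force: [0.0, -0.1, -0.5]
grip_width: 0.988
t 2.15 p [0.3024 0.2665 0.2503] x [ 0.     0.001 -1.   ] y [0.352 0.936 0.001] z [ 0.936 -0.352  0.   ] F [ 0.  -0.1 -0.5] M [ 0.02 -0.03 -0.02] g 0.988
shift tool mm [  50.1 -207.6  358.6] rotvec [ 0.907 -0.    -0.001]
```

```bash
python3 -m handwheel '0 -24 42 0 0 0 85; 0 -24 42 0 0 0 85; 0 -24 42 0 0 0 85; 0 -24 42 0 0 0 85; 0 -24 42 0 0 0 85; 0 -24 42 0 0 0 85; 0 -24 42 0 0 0 85; 0 -24 42 0 0 0 85'
python3 -m handwheel '0 0 0 0.14 0 0 85; 0 0 0 0.14 0 0 85; 0 0 0 0.14 0 0 85; 0 0 0 0.14 0 0 85; 0 0 0 0.14 0 0 85; 0 0 0 0.14 0 0 85; 0 0 0 0.067 0 0 85'
python3 - <<'E'
from h import *
step([.565,-.054,.20],np.radians(17.4))
c=cam("top")
cv2.imwrite("pics/top2.png",cv2.resize(c["color"][120:260,240:460],None,fx=3.5,fy=3.5,interpolation=cv2.INTER_CUBIC))
c=cam("side")
cv2.imwrite("pics/side2.png",cv2.resize(c["color"][100:260,220:440],None,fx=3.5,fy=3.5,interpolation=cv2.INTER_CUBIC))
E
```

```text
clock: 2.95
position: [0.5497, -0.0315, 0.2504]
ee_rot: [0.126, 0.695, -0.126, 0.696]
ft_force: [0.1, 1.0, -0.4]
grip_width: 0.994
clock: 3.65
position: [0.5486, -0.0299, 0.2501]
ee_rot: [0.42, 0.569, -0.42, 0.569]
ft_force: [-0.5, -0.0, 0.1]
grip_width: 0.996
t 3.65 p [ 0.5486 -0.0299  0.2501] x [ 0.  0. -1.] y [0.956 0.294 0.   ] z [ 0.294 -0.956 -0.   ] F [-0.5 -0.   0.1] M [ 0.07 -0.   -0.02] g 0.996
shift tool mm [50.1  8.6 27.9] rotvec [-0.005 -0.    -0.   ]
```

View pics/top2.png

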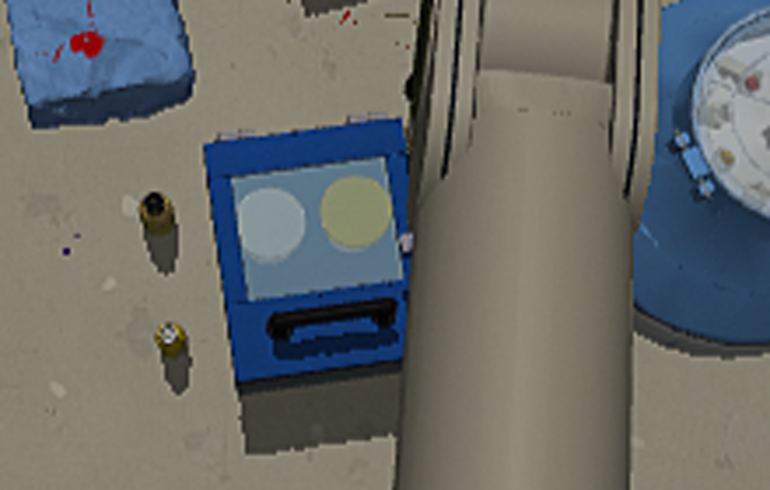

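View pics/side2.png

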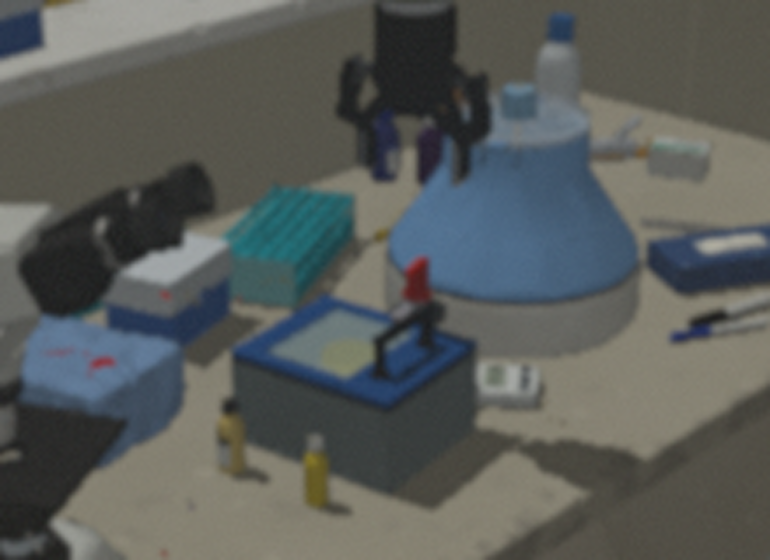

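The arm now hides the knob from the top camera. The side camera still shows the fin at crop pixel (415,280), with the gripper above it. I check the fin estimate by projecting it into the side view.

Run:
```python
from h import *
c=cam("side");im=c["color"].astype(int);b,g,r=im[...,0],im[...,1],im[...,2]
m=(r>90)&(r>1.7*g)&(r>1.7*b); m[:160]=0;m[200:]=0;m[:,:320]=0;m[:,360:]=0
v,u=np.nonzero(m);print("red px",u.min(),u.max(),v.min(),v.max(),u.mean(),v.mean())
a=np.radians(107.4);d=np.array([np.cos(a),np.sin(a),0]);n=np.array([d[1],-d[0],0])
for ctr in ([.565,-.054,.128],[.5605,-.049,.128]):
    pts=[np.array(ctr)+s*.022*d+t*.006*n+w*np.array([0,0,.016]) for s in(-1,1) for t in(-1,1) for w in (-1,1)]
    q=proj(c,pts); print(ctr,q.min(0),q.max(0),proj(c,[ctr]))
v0,u0=np.mgrid[:400,:640]; 
for row in range(v.min(),v.max()+1): print(row,u[v==row].min(),u[v==row].max())
```

```text
red px 336 341 174 183 338.05882352941177 177.0
[0.565, -0.054, 0.128] [333.83274898 171.61880584] [342.67252297 185.62360904] [[338.27275283 178.5676799 ]]
[0.5605, -0.049, 0.128] [333.78793026 172.40917356] [342.6603564  186.47791317] [[338.24440848 179.38957442]]
174 340 340
175 338 341
176 337 340
177 337 339
178 336 337
179 336 336Traceback (most recent call last):
  File "<stdin>", line 10, in <module>
    return umr_minimum(a, axis, None, out, keepdims, initial, where)
ValueError: zero-size array to reduction operation minimum which has no identity
```

```bash
python3 -m handwheel '10 2 7 0 0 0 85; 20 2 7 0 0 0 85; 30 2 7 0 0 0 85; 30 2 6 0 0 0 85; 15 0 0 0 0 0 85; 10 0 0 0 0 0 85; 3 0 0 0 0 0 85; 0 0 0 0 0 0 85' 60
python3 - <<'E'
from h import *
step([.565,-.054,.132],np.radians(17.4))
c=cam("side")
cv2.imwrite("pics/side3.png",cv2.resize(c["color"][130:230,270:400],None,fx=6,fy=6,interpolation=cv2.INTER_CUBIC))
E
```

```text
clock: 4.6
position: [0.5645, -0.0532, 0.1324]
ee_rot: [0.419, 0.57, -0.418, 0.57]
ft_force: [0.4, -0.9, 1.9]
grip_width: 0.998
t 4.6 p [ 0.5645 -0.0532  0.1324] x [ 0.001  0.    -1.   ] y [0.954 0.3   0.001] z [ 0.3   -0.954 -0.   ] F [ 0.4 -0.9  1.9] M [ 0.04 -0.07  0.01] g 0.998
shift tool mm [0.4 0.2 0.9] rotvec [ 0.001 -0.    -0.001]
```

View pics/side3.png

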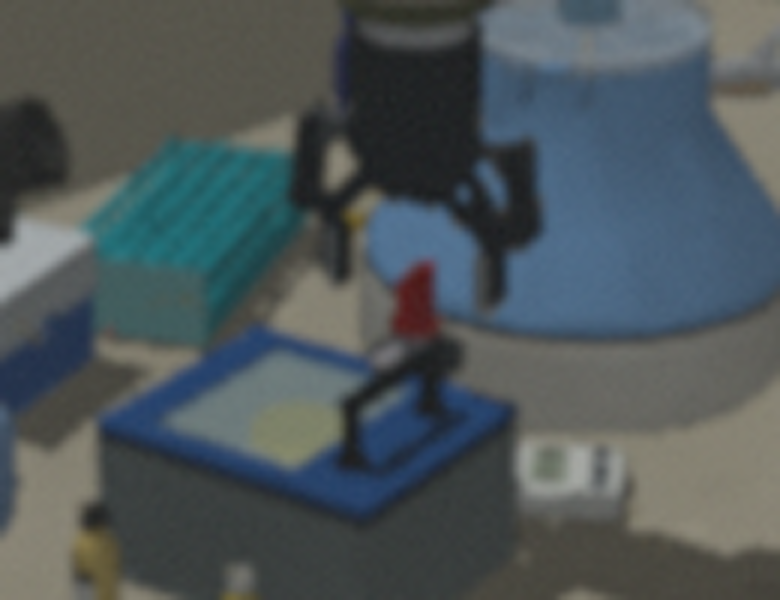

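The fin at crop (415,298) stands between the open fingers at (338,250) and (490,280). I close on it.

```bash
python3 -m handwheel '0 0 0 0 0 0 40; 0 0 0 0 0 0 20; 0 0 0 0 0 0 5; 0 0 0 0 0 0 5; 0 0 0 0 0 0 5; 0 0 0 0 0 0 5; 0 0 0 0 0 0 5; 0 0 0 0 0 0 5' 60
python3 - <<'E'
from h import *
st()
E
```

```text
clock: 5.45
position: [0.5645, -0.0533, 0.1322]
ee_rot: [0.419, 0.57, -0.418, 0.57]
ft_force: [0.2, 1.7, 3.8]
grip_width: 0.129
t 5.45 p [ 0.5645 -0.0533  0.1322] x [ 0.  0. -1.] y [0.954 0.299 0.001] z [ 0.299 -0.954 -0.   ] F [0.2 1.7 3.8] M [0.14 0.11 0.09] g 0.129
```

```bash
python3 -m handwheel '0 0 0 -0.08 0 0 5; 0 0 0 -0.1 0 0 5; 0 0 0 -0.1 0 0 5; 0 0 0 -0.1 0 0 5; 0 0 0 0 0 0 5' 60
python3 - <<'E'
from h import *
st()
E
```

```text
clock: 5.95
position: [0.5637, -0.0538, 0.1322]
ee_rot: [0.302, 0.64, -0.302, 0.639]
ft_force: [-4.4, 0.2, 6.6]
grip_width: 0.133
t 5.95 p [ 0.5637 -0.0538  0.1322] x [-0.001  0.    -1.   ] y [ 0.773  0.634 -0.001] z [ 0.634 -0.773 -0.001] F [-4.4  0.2  6.6] M [-0.    0.98  0.09] g 0.133
```

```bash
python3 -m handwheel '0 0 0 -0.1 0 0 5; 0 0 0 -0.1 0 0 5; 0 0 0 -0.1 0 0 5; 0 0 0 -0.1 0 0 5; 0 0 0 -0.1 0 0 5; 0 0 0 0 0 0 5'
python3 - <<'E'
from h import *
o,T=st(); print(np.degrees(np.arctan2(T[1,1],T[0,1])))
c=cam("side")
cv2.imwrite("pics/side4.png",cv2.resize(c["color"][130:230,270:400],None,fx=6,fy=6,interpolation=cv2.INTER_CUBIC))
E
```

```text
clock: 6.55
position: [0.5631, -0.0547, 0.1322]
ee_rot: [0.135, 0.695, -0.135, 0.693]
ft_force: [-7.8, -2.9, 9.7]
grip_width: 0.129
t 6.55 p [ 0.5631 -0.0547  0.1322] x [-0.002 -0.001 -1.   ] y [ 0.375  0.927 -0.001] z [ 0.927 -0.375 -0.002] F [-7.8 -2.9  9.7] M [-0.57  1.69  0.05] g 0.129
67.96667559606169
```

View pics/side4.png

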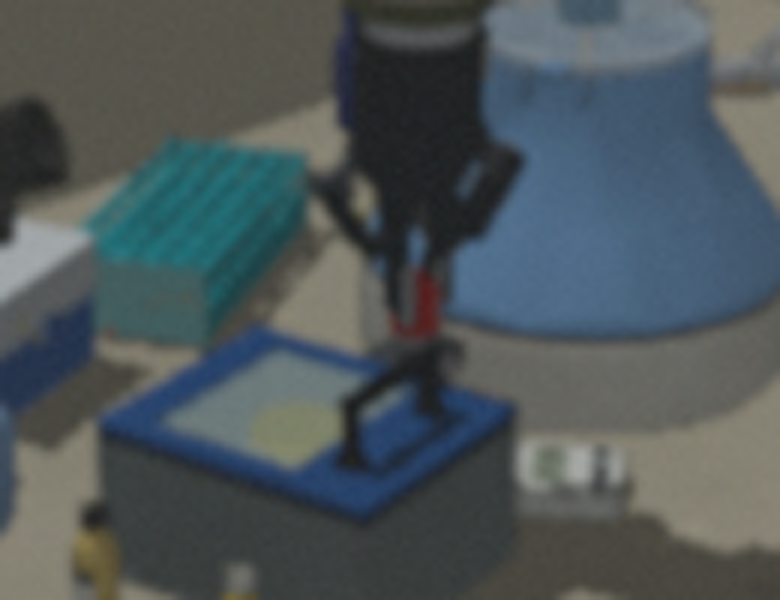

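```bash
python3 -m handwheel '-0.5 -1 -0.5 -0.1 0 0 5; -0.5 -1 -0.5 -0.1 0 0 5; 0 0 -0.5 -0.1 0 0 5; 0 0 0 0 0 0 5'
python3 - <<'E'
from h import *
o,T=st(); print(np.degrees(np.arctan2(T[1,1],T[0,1])))
E
```

```text
clock: 7.0
position: [0.5626, -0.0554, 0.1323]
ee_rot: [0.029, 0.706, -0.03, 0.707]
ft_force: [6.4, -1.9, -8.8]
grip_width: 0.132
t 7.0 p [ 0.5626 -0.0554  0.1323] x [ 0.001 -0.001 -1.   ] y [ 0.084  0.997 -0.001] z [ 0.997 -0.084  0.001] F [ 6.4 -1.9 -8.8] M [-0.38 -1.45  0.06] g 0.132
85.20753686292413
```

```bash
python3 -m handwheel '0.5 0 0.5 -0.06 0 0 5; 0 0 0 -0.06 0 0 5; 0 0 0 0 0 0 5'
python3 - <<'E'
from h import *
o,T=st(); print(np.degrees(np.arctan2(T[1,1],T[0,1])))
c=cam("side")
cv2.imwrite("pics/side5.png",cv2.resize(c["color"][130:230,270:400],None,fx=6,fy=6,interpolation=cv2.INTER_CUBIC))
E
```

```text
clock: 7.3
position: [0.5627, -0.0557, 0.1323]
ee_rot: [-0.011, 0.707, 0.011, 0.707]
ft_force: [1.3, -1.0, -2.0]
grip_width: 0.133
t 7.3 p [ 0.5627 -0.0557  0.1323] x [ 0. -0. -1.] y [-0.032  0.999 -0.   ] z [0.999 0.032 0.   ] F [ 1.3 -1.  -2. ] M [-0.39 -0.47 -1.14] g 0.133
91.81419756201046
```

View pics/side5.png

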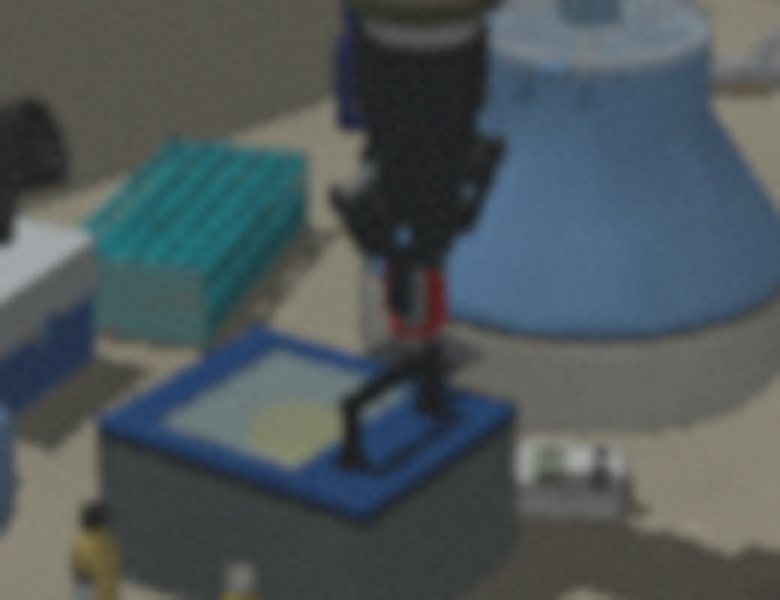

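The moment about z rose from 0.06 to 1.14 N m, so the knob is at its stop. The jaw angle agrees: knob angle is about 1.4 rad. I release and rise.

```bash
python3 -m handwheel '0 0 0 0.03 0 0 40; 0 0 0 0 0 0 40; 0 0 0 0 0 0 40; -10 0 0 0 0 0 40; -30 0 0 0 0 0 40; -30 0 0 0 0 0 40'
python3 -m handwheel '0 30 -30 0.14 0 0 50; 0 30 -30 0.14 0 0 50; 0 30 -30 0.14 0 0 50; 0 0 0 0.14 0 0 50; 0 0 0 0.14 0 0 50; 0 0 0 0.14 0 0 50;0 0 0 0.14 0 0 50; 0 0 0 0.14 0 0 50' 80
python3 - <<'E'
from h import *
step([.493,.0415,.20],np.radians(8.8))
for n in ("top","side"):
    c=cam(n)
    s=(slice(130,250),slice(270,430)) if n=="top" else (slice(130,230),slice(270,400))
    cv2.imwrite(f"pics/{n}6.png",cv2.resize(c["color"][s],None,fx=5,fy=5,interpolation=cv2.INTER_CUBIC))
E
```

```text
clock: 7.95
position: [0.5623, -0.0548, 0.2037]
ee_rot: [-0.001, 0.707, 0.001, 0.707]
ft_force: [0.8, 0.0, -0.0]
grip_width: 0.467
clock: 8.75
position: [0.4904, 0.0394, 0.2034]
ee_rot: [0.369, 0.603, -0.368, 0.603]
ft_force: [0.3, -0.5, -0.3]
grip_width: 0.584
t 8.75 p [0.4904 0.0394 0.2034] x [ 0.001  0.001 -1.   ] y [0.89  0.456 0.001] z [ 0.456 -0.89  -0.   ] F [ 0.3 -0.5 -0.3] M [-0.02 -0.03 -0.05] g 0.584
shift tool mm [ 3.4  3.3 -0.7] rotvec [ 0.32  -0.    -0.001]
```

View pics/top6.png

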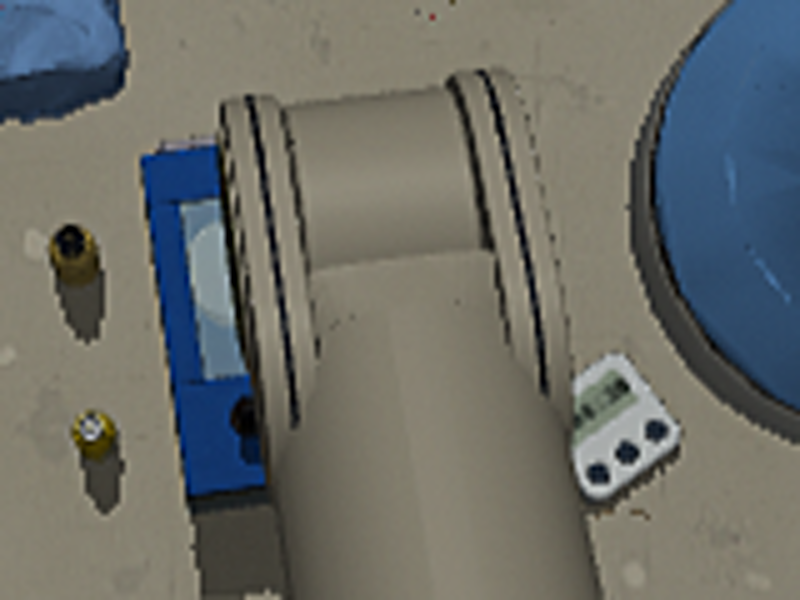

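View pics/side6.png

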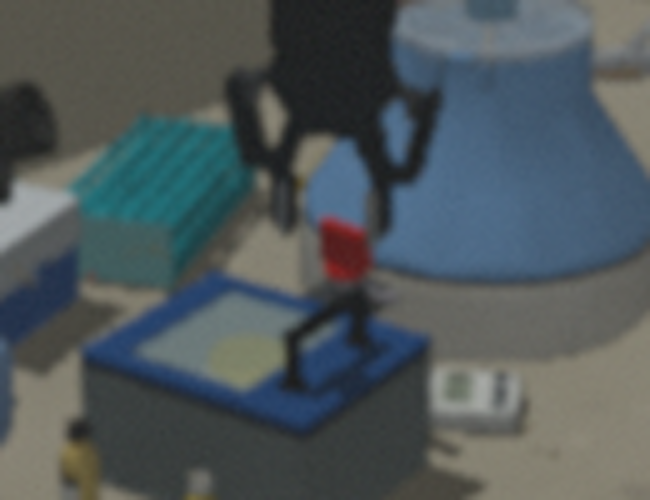

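The fin now shows broadside in the side view at crop (345,248), so it has turned about 80°. The bar runs from crop (292,335) to (355,297). I check the bar prediction in both saved start pictures before descending.

Run:
```python
from h import *
for n,s in (("top",(slice(190,235),slice(305,370))),("side",(slice(180,220),slice(315,365)))):
    c=cam(n); im=cv2.imread(f"pics/{n}0.png"); a=np.radians(8.8); y=np.array([-np.sin(a),np.cos(a),0])
    x0,y0=s[1].start,s[0].start; k=12
    big=cv2.resize(im[s],None,fx=k,fy=k,interpolation=cv2.INTER_NEAREST)
    for z,col in((.132,(0,255,0)),):
        ctr=np.array([.493,.0415,z]); q=(proj(c,[ctr+.034*y,ctr,ctr-.034*y])-[x0-.5,y0-.5])*k
        for p in q: cv2.circle(big,tuple(int(t) for t in p),4,col,-1)
        print(n,proj(c,[ctr]))
    cv2.imwrite(f"pics/{n}7.png",big)
```

```text
top [[334.32993023 209.63652251]]
side [[334.49173381 192.8976269 ]]
```

View pics/top7.png

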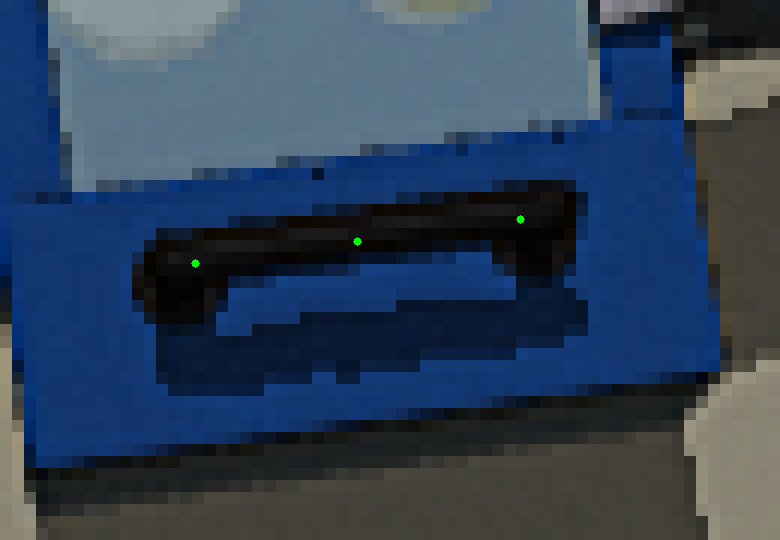

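View pics/side7.png

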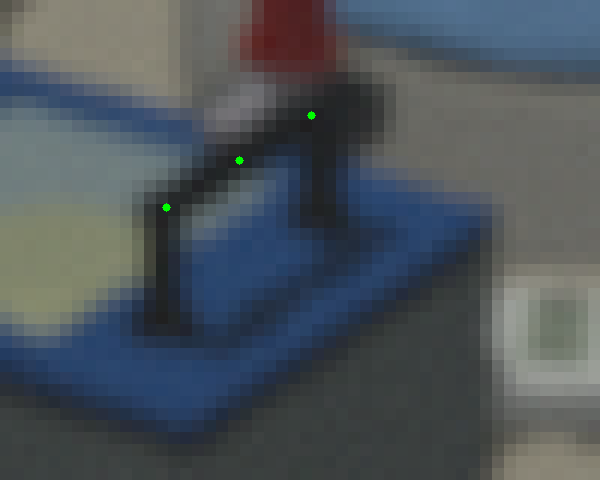

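The predicted bar points lie on the bar in both views, with its centre at top pixel (334,209) and side pixel (334,193). I descend.

```bash
python3 -m handwheel '0 1.5 -0.5 0.14 0 0 60; 0 1.5 -0.5 0.14 0 0 60; 10 0 0 0.04 0 0 60; 20 0 0 0 0 0 60; 20 0 0 0 0 0 60; 12 0 0 0 0 0 60; 7 0 0 0 0 0 60; 2 0 0 0 0 0 60' 80
python3 - <<'E'
from h import *
step([.493,.041,.132],np.radians(8.8))
c=cam("side")
cv2.imwrite("pics/side8.png",cv2.resize(c["color"][130:230,270:400],None,fx=6,fy=6,interpolation=cv2.INTER_CUBIC))
E
```

```text
clock: 9.75
position: [0.4925, 0.0414, 0.1313]
ee_rot: [0.458, 0.539, -0.458, 0.538]
ft_force: [0.5, 0.4, -0.7]
grip_width: 0.702
t 9.75 p [0.4925 0.0414 0.1313] x [-0.001 -0.    -1.   ] y [ 0.987  0.16  -0.001] z [ 0.16  -0.987 -0.   ] F [ 0.5  0.4 -0.7] M [ 0.03  0.02 -0.02] g 0.702
shift tool mm [-0.7  0.4  0.5] rotvec [ 0.007 -0.     0.001]
```

View pics/side8.png

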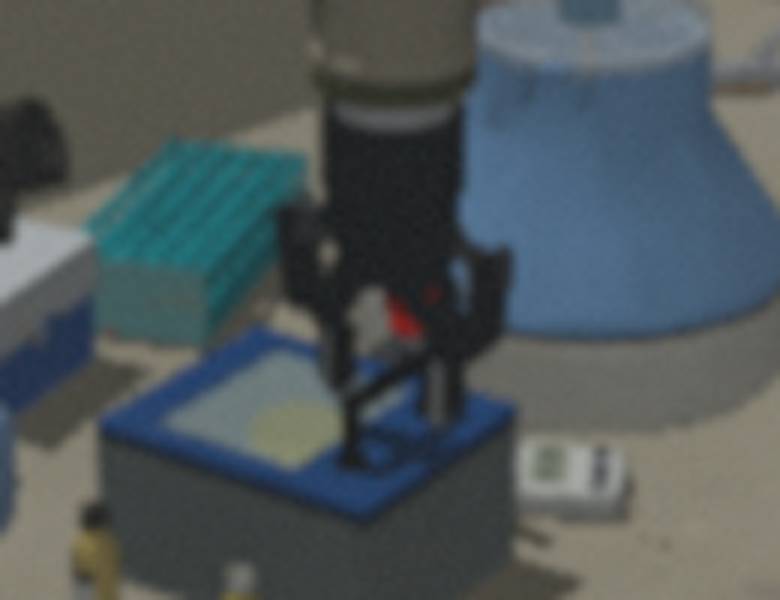

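The fingers, at crop (335,350) and (440,380), straddle the bar. I close.

```bash
python3 -m handwheel '0 0 0 0 0 0 35; 0 0 0 0 0 0 15; 0 0 0 0 0 0 5; 0 0 0 0 0 0 5; 0 0 0 0 0 0 5; 0 0 0 0 0 0 5; 0 0 0 0 0 0 5' 80
python3 - <<'E'
from h import *
st()
E
```

```text
clock: 10.5
position: [0.4939, 0.0418, 0.1323]
ee_rot: [0.459, 0.538, -0.458, 0.539]
ft_force: [5.0, 0.6, 0.1]
grip_width: 0.111
t 10.5 p [0.4939 0.0418 0.1323] x [ 0.003  0.001 -1.   ] y [0.987 0.159 0.003] z [ 0.159 -0.987 -0.   ] F [5.  0.6 0.1] M [ 0.12 -0.97  0.03] g 0.111
```

```bash
python3 -m handwheel '-1 0.3 0 0 0 0 5; -1 0.3 0 0 0 0 5; -1 0.3 0 0 0 0 5; -1 0.3 0 0 0 0 5' 
python3 -m handwheel '-1 0.3 0 0 0 0 5; -1 0.3 0 0 0 0 5; -1 0.3 0 0 0 0 5; 0 0 0 0 0 0 5'
python3 - <<'E'
from h import *
st()
E
```

```text
clock: 10.9
position: [0.4942, 0.0418, 0.1339]
ee_rot: [0.458, 0.538, -0.458, 0.539]
ft_force: [17.7, 2.7, -34.1]
grip_width: 0.11
clock: 11.3
position: [0.4957, 0.042, 0.1384]
ee_rot: [0.459, 0.538, -0.458, 0.539]
ft_force: [7.4, 0.7, -4.7]
grip_width: 0.11
t 11.3 p [0.4957 0.042  0.1384] x [ 0.002 -0.    -1.   ] y [0.987 0.159 0.002] z [ 0.159 -0.987  0.   ] F [ 7.4  0.7 -4.7] M [ 0.25 -1.38  0.08] g 0.11
```

```bash
python3 -m handwheel '-2 0.8 0 0 0 0 5; -2.5 1 0 0 0 0 5; -2.5 1.2 0 0 0 0 5; -2.5 1.2 0 0 0 0 5; -2.5 1.2 0 0 0 0 5; 0 0 0 0 0 0 5'
python3 - <<'E'
from h import *
st()
E
```

```text
clock: 11.9
position: [0.5003, 0.0428, 0.1506]
ee_rot: [0.459, 0.538, -0.458, 0.538]
ft_force: [3.5, -0.0, -3.9]
grip_width: 0.11
t 11.9 p [0.5003 0.0428 0.1506] x [ 0.  0. -1.] y [0.987 0.159 0.   ] z [ 0.159 -0.987 -0.   ] F [ 3.5 -0.  -3.9] M [ 0.1  -0.77  0.  ] g 0.11
```

```bash
python3 -m handwheel '-2 1 0 0 0 0 5; -2.5 1.2 0 0 0 0 5; -2.5 1.3 0 0 0 0 5; -1.3 0.7 0 0 0 0 5; 0 0 0 0 0 0 5; 0 0 0 0 0 0 5;0 0 0 0 0 0 5'
python3 - <<'E'
from h import *
o,T=st()
dz=o["position"][2]-.132; th=0.0
from scipy.optimize import brentq
print("theta",brentq(lambda t:.044*np.cos(t)+.145*np.sin(t)-.044-dz,-.1,.5))
for n,s in(("side",(slice(130,230),slice(270,400))),("top",(slice(130,250),slice(270,430)))):
    c=cam(n); P=cloud(c)
    cv2.imwrite(f"pics/{n}9.png",cv2.resize(c["color"][s],None,fx=6 if n=="side" else 5,fy=6 if n=="side" else 5,interpolation=cv2.INTER_CUBIC))
    im=c["color"].astype(int)
    m=(im[...,0]>1.5*im[...,2])&(im[...,0]>60)&(P[...,2]>.085)&(P[...,2]<.16)
    x=(P[...,0]-.548)*.988+(P[...,1]-.05)*.153; y=-(P[...,0]-.548)*.153+(P[...,1]-.05)*.988
    m&=(abs(x)<.1)&(abs(y)<.08)
    if m.sum()>20:
        A=np.c_[x[m],np.ones(m.sum())]; k=np.linalg.lstsq(A,P[...,2][m],rcond=None)[0]; print(n,m.sum(),"lid slope angle",-np.arctan(k[0]))
    m=(im[...,2]>90)&(im[...,2]>1.7*im[...,1])&(P[...,2]>.09)&(abs(P[...,0]-.563)<.06)&(abs(P[...,1]+.055)<.05)
    if m.sum()>5: print("fin",m.sum(),P[m].min(0),P[m].max(0),P[m].mean(0))
for t in("yellow_bottle","amber_bottle","timer"):
    for n in("side","top"):
        c=cam(n);P=cloud(c);r=cams.outline_of(n,t)
        if r: print(t,n,round(r[0]["conf"],2),np.median(P[r[0]["region"]],0).round(3))
st()
E
```

```text
clock: 12.6
position: [0.5041, 0.0434, 0.1588]
ee_rot: [0.459, 0.538, -0.459, 0.538]
ft_force: [2.9, 1.0, -5.4]
grip_width: 0.111
t 12.6 p [0.5041 0.0434 0.1588] x [-0.  0. -1.] y [ 0.987  0.159 -0.   ] z [ 0.159 -0.987 -0.   ] F [ 2.9  1.  -5.4] M [ 0.13 -0.44 -0.04] g 0.111
theta 0.19164870809394788
side 511 lid slope angle 0.1856420472668217
top 606 lid slope angle 0.18146882315837104
fin 31 [ 0.55604441 -0.06770938  0.11035827] [ 0.5852904  -0.05588946  0.1439646 ] [ 0.56977404 -0.06153425  0.12823786]
yellow_bottle side 0.42 [0.481 0.164 0.034]
amber_bottle side 0.61 [0.58  0.177 0.032]
amber_bottle top 0.39 [0.579 0.173 0.051]
timer side 0.77 [ 0.49  -0.108  0.017]
timer top 0.88 [ 0.497 -0.116  0.016]
t 13.3 p [0.5041 0.0434 0.1588] x [-0.  0. -1.] y [ 0.987  0.159 -0.   ] z [ 0.159 -0.987 -0.   ] F [ 1.6  0.3 -5.3] M [ 0.13 -0.15 -0.  ] g 0.108
```

View pics/side9.png

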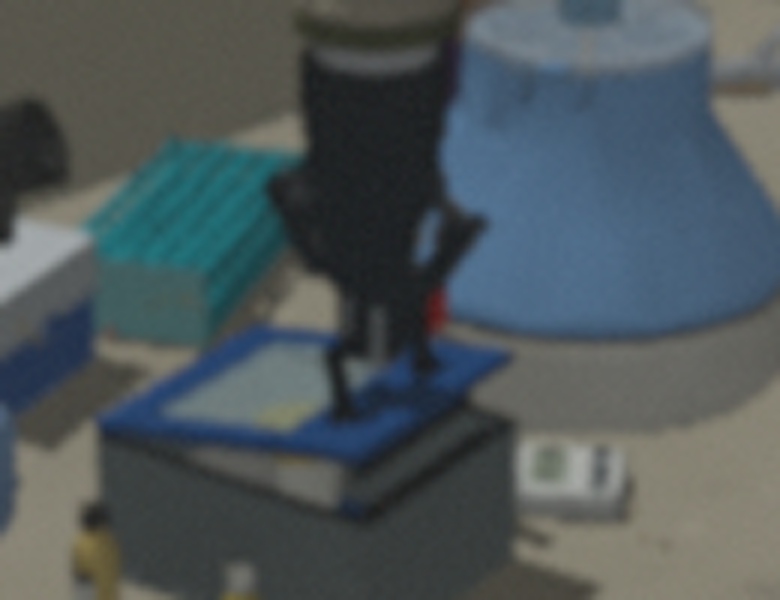

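View pics/top9.png

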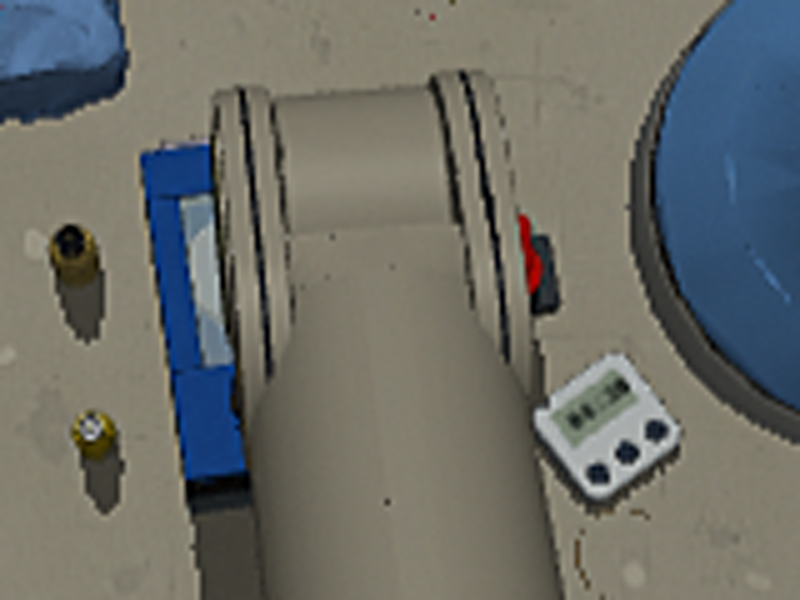

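The lid stands open in the side view, with a gap at crop (360,490) of about 0.19 rad. The TCP did not move over 0.7 s, and the knob, bottles and timer are where they were. I hand in.

Run:
```python
from h import *
from workcell import hand_in
st(); print(hand_in())
```

```text
t 13.3 p [0.5041 0.0434 0.1588] x [-0.  0. -1.] y [ 0.987  0.159 -0.   ] z [ 0.159 -0.987 -0.   ] F [ 1.6  0.3 -5.3] M [ 0.13 -0.15 -0.  ] g 0.108
the job is handed in; nothing more can be done
None
```

I unclamped the box, pulled the lid free by its handle, and handed the job in at 13.3 s with the lid still gripped and slightly open. The hand-in gives no verdict, so the results below are my own last checks.

- **Knob:** I turned it counter-clockwise until the moment jumped from about 0.06 to 1.1 N m, which is the stop. The jaw angle put the knob at about 1.4 rad. The last pictures show the fin still turned, but the arm and handle hid the tongue, so I did not see it clear of the lid directly.
- **Lid:** The tool height gives 0.19 rad. Fitting the lid's surface gives 0.186 rad from the side camera and 0.181 rad from the top camera. That is a gap of about 33 to 35 mm.
- **Holding still:** The tool position did not change over the last 0.7 s, and the lid weighs about 5 N on the closed fingers. The pull peaked at a reading of about 34 N (upward part), above the 11–21 N the task gives, but there was no jump when the seal let go.
- **Bottles and timer:** All three stood within about 5 mm of their first measurements, which is the spread of the measuring itself. The top camera's network missed the yellow bottle in the last check, though it shows upright in that picture and the side camera placed it unmoved.
- **Grip opening:** It read about 9.5 mm on the 12 mm bar, a little less than expected. The grip held throughout.

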